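Drop the kickstand and hold the scooter frame upright

TASK

The scooter's rear frame leans against the paint tin with its kickstand folded up: first flip the kickstand down past its centre so that it snaps fully down. Then take hold of the short top tube, raise the frame until it stands upright, clear of the tin, and finish while still holding it there by the tube. Leave the tin and the other things on the bench where they are.

Things in the scene. Friction and masses are not known exactly. Their poses are not given: they have to be found in the camera images.
- frame: Scooter rear end: dark steel frame stub with one wheel, 370 mm long, 290 tall. It stands in the chock and tips sideways about the tyre's contact line. Origin: on that line, 8 mm above the bench. Axes: x forward (wheel to top tube), y to its left (kickstand side), z up the frame; upright when z is vertical. Starts leaning right (-y) 0.3-0.35 rad on the tin. About 1.1 kg; unheld it falls to one side.
- top_tube: Short level tube, 30 mm thick, sticking out forward from the top of the seat tube, carried by the frame: this is what to hold; 1 to 3 N raises it. It can twist stiffly about its own x. Origin: on the tube's axis, at (0.110, 0, 0.240) in the frame's axes; it runs along its own x (the frame's x), is bare for 55 mm either side of the origin and ends 67 mm ahead of it in a black plug.
- hub (a point): Centre of the wheel's aluminium hub, at (-0.100, 0, 0.090) in the frame's axes. The wheel is 180 mm across and 34 mm wide.
- seat_tube_top (a point): Top of the seat tube (the frame's upright tube, 34 mm thick, 40 mm at its collar), at (0.035, 0, 0.285) in the frame's axes. Tipped left past upright the frame comes to a stop at 0.14 rad.
- kickstand (a joint): Kickstand angle a, rad: 0 folded up (rearward beside the wheel, 0.17 rad upward), 1.9 fully down at its stop. The leg turns in the frame's x-z plane and points along (-cos(a-0.17), 0, -sin(a-0.17)). A spring drives it away from its centre at 0.95: below that it springs back up, above it snaps down by itself. 2 to 4 N across the leg 85 mm from the pivot starts it down.
- kickstand_pivot (a point): The kickstand's pivot on the frame's left side, at (0.015, 0.070, 0.112) in the frame's own axes.
- kickstand_end (a point): Middle of the kickstand's foot, 106 mm from its pivot along the leg and 4 mm further out (frame y = 0.074). The leg is a round steel bar 12 mm thick (17 mm at the rubber foot); it runs about 50 mm out from the tyre, 30 from the frame stays.
- chock: Dark steel wheel chock fixed to the bench: plate 230 x 100 x 8 mm with two side walls rising 30 mm above the bench, 34 mm either side of the middle. Origin: on the bench, directly below the frame's origin. Its x is the frame's forward direction along the bench, y the frame's left, z up. It never moves.
- tin: A full metal paint tin, 116 mm across, 140 mm tall, 2.3 kg, standing on the frame's right; the seat tube leans on its rim at the start. Origin: centre of its underside, z up. Leave it standing where it is.
- wrench: A bystander, leave it where it is: a steel wrench lying on the bench; origin at its underside.
- screwdriver: A bystander, leave it where it is: a screwdriver lying on the bench; origin at its underside.
- hammer: A bystander, leave it where it is: a hammer lying on the bench; origin at its underside.
- jar: A bystander, leave it where it is: a small glass jar with a steel lid, 68 mm across, 80 mm tall; origin at its underside.
- spray: A bystander, leave it where it is: a spray can, 54 mm across, 150 mm tall; origin at its underside.
- bearing: A bystander, leave it where it is: a loose steel bearing ring, 48 mm across, 14 mm tall; origin at its underside.
- crank: A bystander, leave it where it is: a loose aluminium pedal crank arm, about 150 mm long, 20 mm tall; origin at its underside.

How it is judged:
By the outcome, as a careful person would: the job done as asked, in the order asked, and still so for the second after the job is handed in, while the arm keeps its last pose, push and grip.
It also fails if it takes over 56 s, if anything falls off the work surface, if the arm or the gripper's body presses on something with over 40 N, if the wrist force passes 120 N, or if a joint passes its speed limit or range.

ROBOT

A 6-joint arm with a two-finger parallel gripper is mounted at the origin on the work surface. World frame = base frame: x ahead of the robot, y to its left, z up, the work surface at z = 0. Lengths are in mm, angles in rad, forces in N, time in s.
With the tool pointing down it reaches from about 300 to 950 mm from the base axis. Payload 3.1 kg.
Tool frame: the origin (TCP) lies at the very end of the fingers, on their centre line; the grasp point (between the pads) lies 19 mm behind it (r.pinch_z is the distance from the TCP to the grasp point, in mm); x points along the fingers, y is the direction in which the jaws open and shut, and the axes are right-handed (so a half turn about x gives the same grasp; the last joint's range is limited). The gripper opens to 85 mm and grips with 20 to 120 N. Pads are 22 mm wide; open, the fingers measure 114 mm over their backs; the gripper's body (76 mm by 85 mm) begins 54 mm behind the grasp point. The pads swing forward as they close: fully open they stand 13 mm farther back than shut.
Start: joints at [-1.329, 0.308, 1.634, -0, 1.2, -0.07], TCP at [191.706, -594.879, 231.272] pointing down, gripper open.
Joint ranges: [-3.06, 3.06], [-0.79, 1.96], [0.05, 2.63], [-1.19, 4.34], [0.05, 2.64], [-2.94, 2.94]. Speed limits (rad/s): [2.79, 2.79, 3.14, 3.14, 3.14, 3.14].

INTERFACE

Orientations are given as a unit quaternion [x, y, z, w].
In Python, from plant import r gives the robot as it stands.
- The arm moves only by the tool carry_out, never from a script. Its argument "rows" is a list of rows, each an object of numbers: "ax", "ay", "az": the turn, a rotation vector about the tool's x, y, z in rad; "x", "y", "z": the shift along the tool's x, y, z in cm; "grip": the opening, from -1 (shut) to 1 (fully open). A call has 1 to 5 rows; each row shifts and turns the pose as measured when the row begins, along the tool's axes as they then stand; what a row does not reach is not made up. A row lasts 1/8 s, in which the tool goes at most 62.5 mm and 10.7 degrees, less where a joint would pass 70% of its speed; a pose out of reach is approached as far as the arm can. A call is refused whole if a number of a shift passes 6.25 or a number of a turn 0.188, either way. A call with a gripper value outside its range is refused whole. The fingers move at their own pace and stop on an object; "force" is the grip in N (left out, the last holds). Time passes only in rows, so rows that do not move let the fingers close. It gives the time, the measured TCP pose, the force and the opening at its end, in the units of the state.
- r.sense(): the state, without advancing time (a new reading comes with each control period).
- r.read_camera(name): name is "side" or "top" or "wrist"; returns a dict with "color" (480x640x3 uint8, red, green, blue), "mtx" (3x3 intrinsics, pixels), "xyz" and "rotation" of the camera in the world. Camera axes: x right, y up, looking along -z (the intrinsics and any distortion apply to the point x, -y, -z); pixel columns grow to the right and rows downward; lengths in mm; the calibration is good to about 2 mm. A picture is of the moment at which its call begins. There is no depth.
- r.hand_in(): hands the job in, once; it reports no verdict.
The state is a dict: "clock": time; "joint_pos": joint angles; "dq": joint speeds; "joint_efforts": joint torques, N m; "tool_pos": TCP position; "tool_rot": TCP orientation; "force": force on the tool from outside, world axes, zero at the start; "ft_torque": the same for the moment, N m; "opening": finger opening in mm.
Only numpy, scipy, OpenCV 4.12 (cv2) and the standard library are available. Lean on these libraries where they do the work, as an engineer would, in place of code of your own. Each camera call takes 0.05 s, during which the arm holds its last target. There are 200 camera calls.

## Working session

There is one attempt and no reset: what is moved stays moved. The work goes in short steps, Python scripts to look and compute and a tool call to move; the robot and the scene stay as the last step left them, time stands still between calls to the robot, and variables do not carry over. Pictures are saved under pics/ and viewed, about 8 in all and at most 12, crops included, and the job is handed in when it is done.

Besides the shell and the picture viewer there is one more tool, called after ">>>" as name(argument=value, ...), one argument or row to a line, values as JSON. carry_out: Moves the arm, as the interface text tells. Its arguments: {"type":"object","properties":{"rows":{"type":"array","items":{"type":"object","properties":{"ax":{"type":"number"},"ay":{"type":"number"},"az":{"type":"number"},"x":{"type":"number"},"y":{"type":"number"},"z":{"type":"number"},"grip":{"type":"number"}}}},"force":{"type":"number"}},"required":["rows"]}

```bash
mkdir -p pics; ls
python3 - <<'E'
from plant import r
import cv2,numpy as np
print(r.sense(), r.pinch_z)
for n in ["side","top"]:
    c=r.read_camera(n); cv2.imwrite(f"pics/{n}0.png",c["color"][:,:,::-1]); print(n,c["mtx"],c["xyz"],c["rotation"],[k for k in c])
E
```

```text
pics
{'clock': 0.0, 'joint_pos': array([-1.32872577e+00,  3.09014340e-01,  1.63517043e+00, -1.92450454e-06,
        1.19970499e+00, -6.97113841e-02]), 'dq': array([-0.00039187, -0.000145  , -0.0008783 ,  0.00152715,  0.00111305,
        0.0004434 ]), 'joint_efforts': array([-3.30735793e-04, -4.15250909e+01, -2.76666015e+01, -1.06679138e-04,
        1.03274643e-02, -4.31693124e-06]), 'tool_pos': array([ 191.4929171 , -594.08570981,  230.04894392]), 'tool_rot': array([-0.69846108, -0.11059489,  0.69860215, -0.10897672]), 'force': array([ 0.58930416, -0.62139968,  0.97375221]), 'ft_torque': array([ 0.02950771, -0.010258  , -0.0316561 ]), 'opening': 85.55479552521815} 18.700000000000003
side [[545.7222896    0.         315.33520624]
 [  0.         545.7222896  241.71373745]
 [  0.           0.           1.        ]] [  18.97286201  908.54103016 1141.58420014] [-0.10657403  0.39648186  0.87387457 -0.26036003] ['color', 'mtx', 'xyz', 'rotation']
top [[590.12744724   0.         322.50663649]
 [  0.         590.12744724 241.71708631]
 [  0.           0.           1.        ]] [ 488.34590669   26.46560188 1573.07799998] [ 0.01171001 -0.01386204 -0.70437669  0.70959439] ['color', 'mtx', 'xyz', 'rotation']
```

View pics/side0.png

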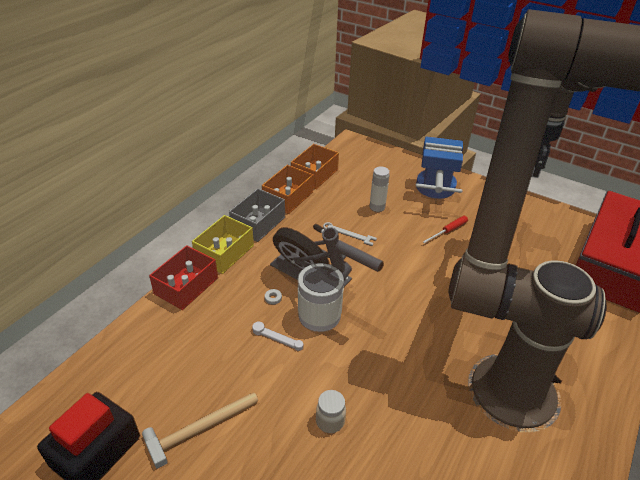

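View pics/top0.png

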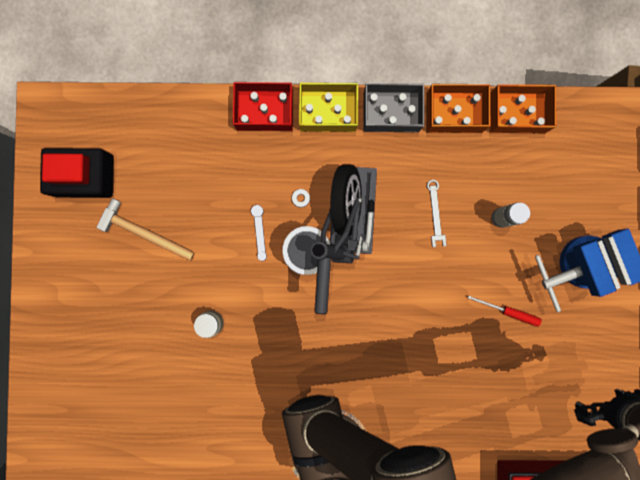

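Top view: the frame points toward the robot. Wheel around (347,197), seat tube top (319,249), tube end (322,310), kickstand near (368,235). I'll enlarge both views.

Run:
```python
import cv2,numpy as np
a=cv2.imread("pics/top0.png")[155:325,275:387]; b=cv2.imread("pics/side0.png")[218:333,268:388]
a=cv2.resize(a,None,fx=3.5,fy=3.5,interpolation=cv2.INTER_CUBIC); b=cv2.resize(b,None,fx=3.4,fy=3.4,interpolation=cv2.INTER_CUBIC)
o=np.zeros((600,800,3),np.uint8); o[:a.shape[0],:a.shape[1]]=a; o[:b.shape[0],392:392+b.shape[1]]=b
o=cv2.convertScaleAbs(o,alpha=1.5,beta=20)
cv2.imwrite("pics/c0.png",o)
```

```text
(no output)
```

View pics/c0.png

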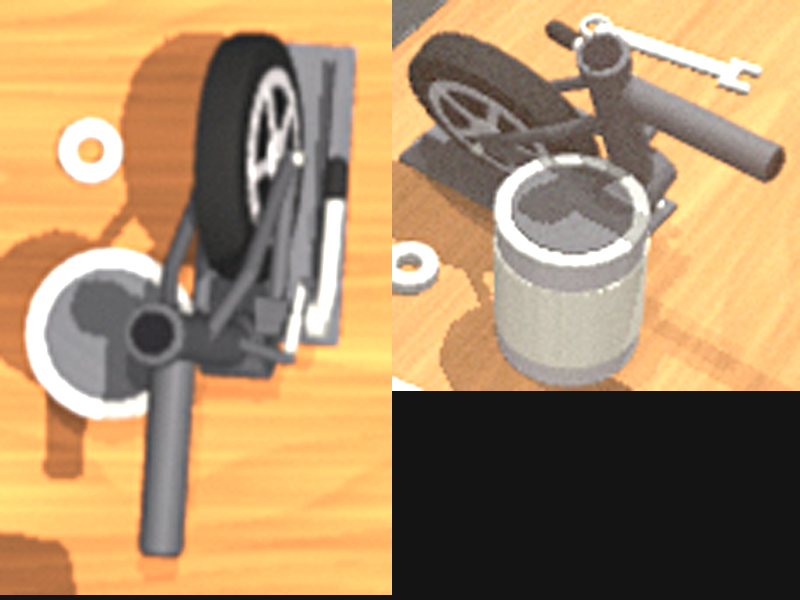

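```bash
cat > h.py <<'E'
import numpy as np, cv2
from scipy.spatial.transform import Rotation as R
from scipy.optimize import least_squares
from plant import r
def proj(c,P):
    p=(np.atleast_2d(P)-c["xyz"])@R.from_quat(c["rotation"]).as_matrix()
    p=p*[1,-1,-1]; q=p@c["mtx"].T; return q[:,:2]/q[:,2:]
def frame(p): return R.from_euler("ZX",[p[2],p[3]]), np.array([p[0],p[1],8.])
def W(p,q): Rr,t=frame(p); return Rr.apply(q)+t
def foot(a,L=106,y=74): return np.array([15-L*np.cos(a-.17),y,112-L*np.sin(a-.17)])
def tool(): 
    s=r.sense(); return R.from_quat(s["tool_rot"]),s["tool_pos"],s
E
cat > fit.py <<'E'
from h import *
tc,sc=r.read_camera("top"),r.read_camera("side")
T=lambda u,v:(275+(u+.5)/3.5-.5,155+(v+.5)/3.5-.5); S=lambda u,v:(268+(u-392+.5)/3.4-.5,218+(v+.5)/3.4-.5)
obs=[(tc,T(154,332),[35,0,285]),(tc,T(162,549),[177,0,240]),(tc,T(338,180),foot(0)),
 (sc,S(604,55),[35,0,285]),(sc,S(768,163),[177,0,240]),(sc,S(562,35),foot(0)),(tc,T(353,45),None),(tc,T(335,343),None)]
def res(p):
    o=[]
    for c,uv,q in obs:
        if q is not None:o.append(proj(c,W(p,q))[0]-uv)
    return np.ravel(o)
f=least_squares(res,[700,0,np.pi,.32],x_scale=[10,10,.1,.1],loss="soft_l1"); p=f.x
print(p,res(p).round(1)); np.save("p.npy",p)
for n,q in dict(seat=[35,0,285],tube=[110,0,240],tubeend=[177,0,240],hub=[-100,0,90],piv=[15,70,112],foot=foot(0)).items(): print(n,W(p,q).round())
# tin centre from rim circle (z=140), crop (110,333)
M=R.from_quat(tc["rotation"]).as_matrix(); u=T(110,333); d=M@(np.linalg.inv(tc["mtx"])@[*u,1]*[1,-1,-1]); print("tin",tc["xyz"]+d*(140-tc["xyz"][2])/d[2])
E
python3 fit.py
```

```text
[ 5.46701454e+02 -5.70303749e+01  3.06304464e+00  3.04469724e-01] [ 0.1 -0.2 -1.6  1.4  0.5 -2.8  0.  -1.5  2.6  1.6 -0.7 -0.8]
seat [519.  31. 280.]
tube [443.  23. 237.]
tubeend [376.  29. 237.]
hub [649. -38.  94.]
piv [529. -89. 136.]
foot [633. -96. 154.]
tin [520.30893123  62.06348306 140.        ]
```

```bash
cat >> h.py <<'E'
def rows(Rt,pt,n,start=None):
    """n tool-axis rows (cm, rad) to reach the pose Rt, pt (world)"""
    R0,p0,_=tool() if start is None else (*start,0)
    w=(R0.inv()*Rt).as_rotvec(); pt=np.asarray(pt,float)
    for i in range(n):
        Ri=R0*R.from_rotvec(w*i/n)
        print("shift",(Ri.inv().apply((pt-p0)/n)/10).round(2),"turn",(w/n).round(3))
def down(yaw,roll=0):
    """tool pointing down (frame -z when roll=lean), jaws across frame x of heading yaw"""
    z=R.from_euler("ZX",[yaw,roll]).as_matrix()
    return R.from_matrix(np.c_[-z[:,2],z[:,1],z[:,0]])
E
python3 - <<'E'
from h import *
R0,p0,s=tool(); print(R0.as_matrix().round(2))
p=np.load("p.npy")
for y in (p[2],p[2]+np.pi):
    print((R0.inv()*down(y)).as_rotvec())
for a in (0,.3,.6,.9,1.1): print(a,W(p,foot(a,85,72)).round())
rows(down(p[2]),[600,-95,230],12)
rows(down(p[2]+np.pi),[600,-95,230],12)
E
```

```text
[[-0.    0.31 -0.95]
 [ 0.   -0.95 -0.31]
 [-1.   -0.   -0.  ]]
[3.90334103e-01 1.87236045e-04 1.49940458e-03]
[-2.75125778e+00 -2.08921850e-03  2.60888232e-04]
0 [613. -93. 150.]
0.3 [ 613. -101.  126.]
0.6 [ 605. -108.  103.]
0.9 [ 591. -113.   82.]
1.1 [ 578. -115.   71.]
shift [ 0.01 -2.92 -4.52] turn [0.033 0.    0.   ]
shift [ 0.01 -3.06 -4.42] turn [0.033 0.    0.   ]
shift [ 0.01 -3.2  -4.32] turn [0.033 0.    0.   ]
shift [ 0.01 -3.34 -4.21] turn [0.033 0.    0.   ]
shift [ 0.01 -3.48 -4.1 ] turn [0.033 0.    0.   ]
shift [ 0.01 -3.61 -3.98] turn [0.033 0.    0.   ]
shift [ 0.01 -3.74 -3.86] turn [0.033 0.    0.   ]
shift [ 0.01 -3.86 -3.74] turn [0.033 0.    0.   ]
shift [ 0.01 -3.98 -3.61] turn [0.033 0.    0.   ]
shift [ 0.01 -4.1  -3.48] turn [0.033 0.    0.   ]
shift [ 0.01 -4.21 -3.35] turn [0.033 0.    0.   ]
shift [ 0.   -4.31 -3.21] turn [0.033 0.    0.   ]
shift [ 0.01 -2.92 -4.52] turn [-0.229 -0.     0.   ]
shift [ 0.01 -1.81 -5.06] turn [-0.229 -0.     0.   ]
shift [ 0.01 -0.62 -5.34] turn [-0.229 -0.     0.   ]
shift [ 0.01  0.61 -5.34] turn [-0.229 -0.     0.   ]
shift [ 0.01  1.81 -5.06] turn [-0.229 -0.     0.   ]
shift [ 0.    2.91 -4.52] turn [-0.229 -0.     0.   ]
shift [ 0.    3.86 -3.74] turn [-0.229 -0.     0.   ]
shift [ 0.    4.61 -2.76] turn [-0.229 -0.     0.   ]
shift [ 0.    5.12 -1.64] turn [-0.229 -0.     0.   ]
shift [ 0.    5.36 -0.43] turn [-0.229 -0.     0.   ]
shift [0.   5.32 0.8 ] turn [-0.229 -0.     0.   ]
shift [0.   5.   1.98] turn [-0.229 -0.     0.   ]
```

>>> carry_out(
  rows=[
    {"x": -1.5,"y": -2.9,"z": -4.5,"ax": 0.033,"grip": -1},
    {"x": -1.5,"y": -3.1,"z": -4.4,"ax": 0.033,"grip": -1},
    {"y": -3.2,"z": -4.3,"ax": 0.033,"grip": -1},
    {"y": -3.3,"z": -4.2,"ax": 0.033,"grip": -1},
    {"y": -3.5,"z": -4.1,"ax": 0.033,"grip": -1},
  ],
  force=60,
)

```text
invalid input at $.rows[0]: expected keys ax, ay, az, x, y, z, grip
```

>>> carry_out(
  rows=[
    {"y": -3.6,"z": -4.0,"ax": 0.033,"grip": -1},
    {"y": -3.7,"z": -3.9,"ax": 0.033,"grip": -1},
    {"y": -3.9,"z": -3.7,"ax": 0.033,"grip": -1},
    {"y": -4.0,"z": -3.6,"ax": 0.033,"grip": -1},
    {"y": -4.1,"z": -3.5,"ax": 0.033,"grip": -1},
  ],
)

```text
invalid input at $.rows[0]: expected keys ax, ay, az, x, y, z, grip
```

Run:
```python
from h import *
R0,p0,s=tool(); print(p0,s["clock"],s["opening"],s["joint_pos"].round(2)); p=np.load("p.npy")
rows(down(p[2]),[622,-95,215],3)
c=r.read_camera("wrist"); im=c["color"][:,:,::-1].copy()
print(c["xyz"])
for q in ([15,70,112],foot(0),foot(0,85,72),[35,0,285],[177,0,240],[-100,0,90],[-115,50,0],[-115,-50,0],[115,50,0]):
    uv=proj(c,W(p,q))[0]; print(uv.round()); 
    if abs(uv).max()<2000: cv2.circle(im,tuple(int(i) for i in uv),4,(0,0,255),1)
cv2.imwrite("pics/w1.png",im)
```

```text
[ 191.56983334 -594.35986105  230.4896491 ] 0.2 85.25845646439588 [-1.33  0.31  1.63  0.    1.2  -0.07]
shift [  0.54 -11.44 -18.76] turn [0.13 0.   0.  ]
shift [  0.53 -13.78 -17.12] turn [0.13 0.   0.  ]
shift [  0.52 -15.88 -15.19] turn [0.13 0.   0.  ]
[ 266.15746278 -571.5979439   373.32582459]
[-1049. -1395.]
[-1927. -3319.]
[-1653. -2714.]
[4981. 4316.]
[-4432. -2562.]
[-1089. -1880.]
[ -358. -1038.]
[ -469. -1007.]
[-312. -377.]
```

View pics/w1.png

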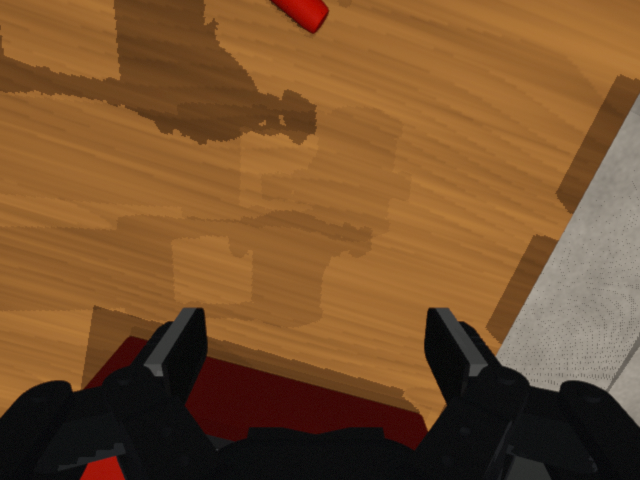

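Move calls were refused because every key is required, so the picture only shows bench at the start pose. Repeating with full rows.

>>> carry_out(
  rows=[
    {"x": -1.5,"y": -2.9,"z": -4.5,"ax": 0.033,"ay": 0,"az": 0,"grip": -1},
    {"x": -1.5,"y": -3.1,"z": -4.4,"ax": 0.033,"ay": 0,"az": 0,"grip": -1},
    {"x": 0,"y": -3.2,"z": -4.3,"ax": 0.033,"ay": 0,"az": 0,"grip": -1},
    {"x": 0,"y": -3.3,"z": -4.2,"ax": 0.033,"ay": 0,"az": 0,"grip": -1},
    {"x": 0,"y": -3.5,"z": -4.1,"ax": 0.033,"ay": 0,"az": 0,"grip": -1},
  ],
  force=60,
)

```text
clock: 0.88
tool_pos: [364.5, -385.1, 261.1]
tool_rot: [0.706, 0.047, -0.705, 0.047]
force: [-0.3, -0.9, -0.6]
opening: -0.1
```

>>> carry_out(
  rows=[
    {"x": 0,"y": -3.6,"z": -4.0,"ax": 0.033,"ay": 0,"az": 0,"grip": -1},
    {"x": 0,"y": -3.7,"z": -3.9,"ax": 0.033,"ay": 0,"az": 0,"grip": -1},
    {"x": 0,"y": -3.9,"z": -3.7,"ax": 0.033,"ay": 0,"az": 0,"grip": -1},
    {"x": 0,"y": -4.0,"z": -3.6,"ax": 0.033,"ay": 0,"az": 0,"grip": -1},
    {"x": 0,"y": -4.1,"z": -3.5,"ax": 0.033,"ay": 0,"az": 0,"grip": -1},
  ],
)

```text
clock: 1.5
tool_pos: [543.7, -172.8, 262.0]
tool_rot: [0.708, -0.014, -0.706, -0.013]
force: [-0.1, -0.2, -0.0]
opening: -0.0
```

```bash
cat > look.py <<'E'
from h import *
import sys
R0,p0,s=tool(); print(p0.round(1),s["clock"],s["opening"],s["joint_pos"].round(2),s["force"].round(1)); p=np.load("p.npy")
a=float(sys.argv[3])
c=r.read_camera(sys.argv[2]); im=c["color"][:,:,::-1].copy()
cv2.imwrite(f"pics/{sys.argv[1]}_raw.png",im)
for q in ([15,70,112],foot(a),foot(a,85,72),[35,0,285],[177,0,240],[-100,0,90]):
    uv=proj(c,W(p,q))[0]; print(uv.round()) 
    if abs(uv).max()<2000: cv2.circle(im,tuple(int(i) for i in uv),4,(0,0,255),1)
cv2.imwrite(f"pics/{sys.argv[1]}.png",im)
E
python3 look.py w2 wrist 0
```

```text
[ 543.7 -172.8  262. ] 1.5 -0.010889186371900297 [-0.38  0.17  1.74 -0.    1.23  1.23] [-0.1 -0.2 -0. ]
[204. 250.]
[185. 102.]
[188. 136.]
[-187.  404.]
[  4. 540.]
[133.  87.]
```

View pics/w2.png

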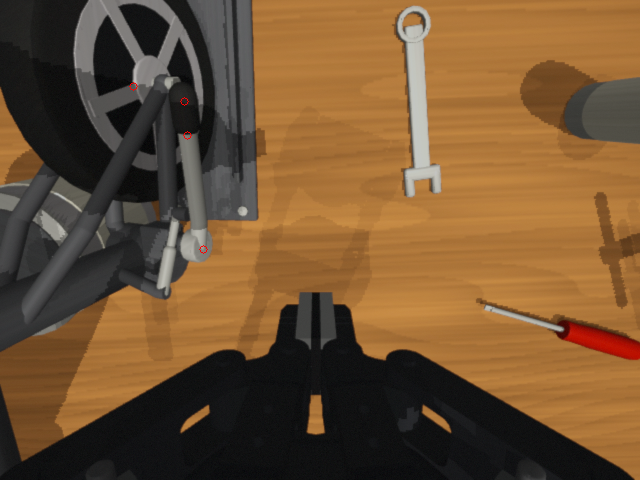

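The overlay fits: foot at (185,105), pivot at (197,246), within a few px. Next I go above the leg and compute the push path.

Run:
```python
from h import *
p=np.load("p.npy"); D=down(p[2])
rows(D,[615,-94,180],3)
prev=(D,np.array([615,-94,180.]))
# finger: contact at leg upper surface; bottom corner toward pivot (or away while leg slopes up)
for a in (0,.2,.4,.6,.8,.95,1.1,1.2):
    b=a-.17
    n=np.array([-np.sin(b),0,np.cos(b)])*6   # upper normal in frame
    t=W(p,foot(a,82,72)+n)+[11*np.clip(np.sin(b)/.3,-1,1),0,0]
    print(a,t.round()); rows(D,t,1,prev); prev=(D,t)
```

```text
shift [ 2.77 -2.51 -2.13] turn [ 0.014 -0.003  0.001]
shift [ 2.76 -2.54 -2.1 ] turn [ 0.014 -0.003  0.001]
shift [ 2.75 -2.57 -2.07] turn [ 0.014 -0.003  0.001]
0 [603. -91. 155.]
shift [ 2.47 -0.18  1.24] turn [0. 0. 0.]
0.2 [612. -96. 140.]
shift [ 1.55  0.43 -0.96] turn [0. 0. 0.]
0.4 [ 618. -101.  124.]
shift [ 1.56  0.43 -0.63] turn [0. 0. 0.]
0.6 [ 616. -105.  109.]
shift [1.51 0.46 0.15] turn [0. 0. 0.]
0.8 [ 609. -109.   95.]
shift [1.41 0.44 0.72] turn [0. 0. 0.]
0.95 [ 601. -112.   85.]
shift [0.95 0.3  0.73] turn [0. 0. 0.]
1.1 [ 592. -114.   77.]
shift [0.83 0.26 0.87] turn [0. 0. 0.]
1.2 [ 586. -115.   72.]
shift [0.48 0.15 0.65] turn [0. 0. 0.]
```

>>> carry_out(
  rows=[
    {"x": 2.7,"y": -2.5,"z": -2.1,"ax": 0.014,"ay": 0,"az": 0,"grip": -1},
    {"x": 2.7,"y": -2.5,"z": -2.1,"ax": 0.014,"ay": 0,"az": 0,"grip": -1},
    {"x": 2.7,"y": -2.6,"z": -2.0,"ax": 0.014,"ay": 0,"az": 0,"grip": -1},
  ],
)

```text
clock: 1.92
tool_pos: [618.7, -92.4, 183.6]
tool_rot: [0.712, -0.027, -0.701, -0.027]
force: [0.2, -1.2, 0.8]
opening: -0.3
```

>>> carry_out(
  rows=[
    {"x": 1.0,"y": 0,"z": 0.2,"ax": 0,"ay": 0,"az": 0,"grip": -1},
    {"x": 1.0,"y": 0,"z": 0.2,"ax": 0,"ay": 0,"az": 0,"grip": -1},
  ],
)

```text
clock: 2.17
tool_pos: [614.4, -90.6, 160.8]
tool_rot: [0.711, -0.025, -0.702, -0.026]
force: [-0.4, -0.3, 0.7]
opening: 0.0
```

>>> carry_out(
  rows=[
    {"x": 1.0,"y": 0.2,"z": -0.1,"ax": 0,"ay": 0,"az": 0,"grip": -1},
    {"x": 1.0,"y": 0.3,"z": -0.1,"ax": 0,"ay": 0,"az": 0,"grip": -1},
  ],
)

```text
clock: 2.42
tool_pos: [616.3, -97.2, 141.9]
tool_rot: [0.712, -0.026, -0.701, -0.027]
force: [-0.8, 1.1, 2.3]
opening: -0.1
```

>>> carry_out(
  rows=[
    {"x": 0.8,"y": 0.2,"z": -0.1,"ax": 0,"ay": 0,"az": 0,"grip": -1},
    {"x": 0.8,"y": 0.2,"z": -0.1,"ax": 0,"ay": 0,"az": 0,"grip": -1},
  ],
)

```text
clock: 2.68
tool_pos: [617.7, -103.0, 125.7]
tool_rot: [0.712, -0.027, -0.702, -0.027]
force: [-1.9, -0.5, 2.5]
opening: 0.1
```

Contact at about 2.5 N, so I continue along the arc.

>>> carry_out(
  rows=[
    {"x": 0.8,"y": 0.1,"z": 0.1,"ax": 0,"ay": 0,"az": 0,"grip": -1},
    {"x": 0.8,"y": 0.2,"z": 0.1,"ax": 0,"ay": 0,"az": 0,"grip": -1},
  ],
)

```text
clock: 2.92
tool_pos: [616.3, -107.2, 109.1]
tool_rot: [0.712, -0.027, -0.701, -0.027]
force: [-0.1, -0.0, 1.1]
opening: -0.1
```

>>> carry_out(
  rows=[
    {"x": 0.7,"y": 0.2,"z": 0.4,"ax": 0,"ay": 0,"az": 0,"grip": -1},
    {"x": 0.7,"y": 0.2,"z": 0.4,"ax": 0,"ay": 0,"az": 0,"grip": -1},
  ],
)

```text
clock: 3.18
tool_pos: [608.3, -111.2, 93.7]
tool_rot: [0.713, -0.027, -0.7, -0.027]
force: [-0.8, -0.9, 0.1]
opening: 0.0
```

>>> carry_out(
  rows=[
    {"x": 0.5,"y": 0.15,"z": 0.5,"ax": 0,"ay": 0,"az": 0,"grip": -1},
    {"x": 0.5,"y": 0.15,"z": 0.5,"ax": 0,"ay": 0,"az": 0,"grip": -1},
  ],
)

```text
clock: 3.42
tool_pos: [596.9, -113.1, 81.9]
tool_rot: [0.712, -0.027, -0.701, -0.027]
force: [-0.5, -0.8, 0.5]
opening: -0.1
```

>>> carry_out(
  rows=[
    {"x": 0.4,"y": 0.1,"z": 0.6,"ax": 0,"ay": 0,"az": 0,"grip": -1},
    {"x": 0.4,"y": 0.1,"z": 0.6,"ax": 0,"ay": 0,"az": 0,"grip": -1},
  ],
)

```text
clock: 3.68
tool_pos: [583.6, -113.9, 72.7]
tool_rot: [0.712, -0.027, -0.701, -0.027]
force: [0.0, 0.2, 0.1]
opening: 0.1
```

```bash
python3 look.py w3 wrist 1.9; python3 look.py t3 top 1.9
python3 - <<'E'
import cv2,numpy as np
a=cv2.imread("pics/w3.png")[:,:560]; a=cv2.resize(a,(466,400)); b=cv2.resize(cv2.imread("pics/t3.png")[155:325,275:387],None,fx=2.9,fy=2.9)
o=np.zeros((500,800,3),np.uint8);o[:400,:466]=a;o[:b.shape[0],470:470+b.shape[1]]=b;cv2.imwrite("pics/c3.png",cv2.convertScaleAbs(o,alpha=1.4,beta=15))
E
```

```text
[ 583.6 -113.9   72.7] 3.675 0.10111174278619936 [-0.27  0.44  1.82  0.    0.87  1.38] [0.  0.2 0.1]
[245. 572.]
[339. 395.]
[326. 416.]
[ 3776. -3797.]
[-399. 1847.]
[ 64. 177.]
[ 582.  -113.7   71.9] 3.725 -0.06474835828083886 [-0.27  0.44  1.82  0.    0.87  1.38] [-1.2 -0.3 -0.5]
[368. 247.]
[378. 255.]
[376. 254.]
[319. 249.]
[319. 313.]
[347. 200.]
```

View pics/c3.png

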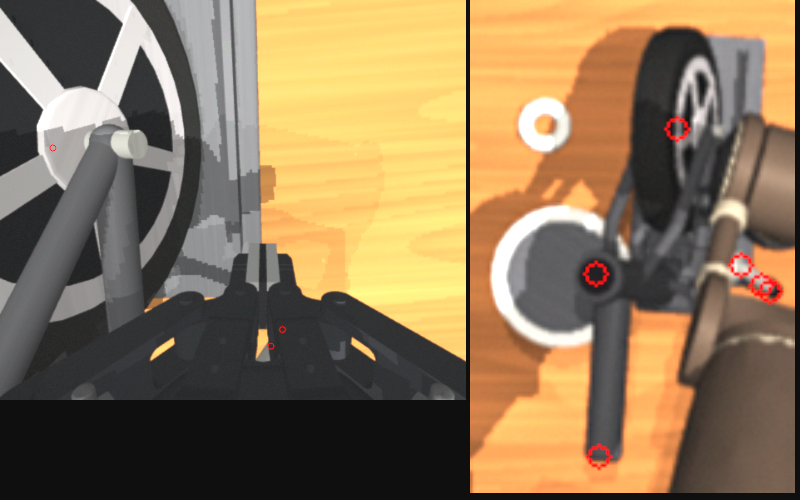

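The leg is no longer on the finger, and a dark foot shows at the predicted fully-down spot in the top view (770,290). The frame hasn't moved. Retract up and re-check on the way.

>>> carry_out(
  rows=[
    {"x": -4,"y": 0.2,"z": -0.8,"ax": 0,"ay": 0,"az": 0,"grip": -1},
    {"x": -5.5,"y": 0.2,"z": -0.5,"ax": 0,"ay": 0,"az": 0,"grip": -1},
    {"x": -5.5,"y": 0,"z": 0,"ax": 0,"ay": 0,"az": 0,"grip": -1},
    {"x": -5.5,"y": 0,"z": 0,"ax": 0,"ay": 0,"az": 0,"grip": -1},
    {"x": -5.5,"y": 0,"z": 0,"ax": 0,"ay": 0,"az": 0,"grip": -1},
  ],
)

```text
clock: 4.4
tool_pos: [589.4, -117.9, 333.7]
tool_rot: [0.707, -0.026, -0.706, -0.028]
force: [0.7, 0.1, 0.2]
opening: -0.0
```

```bash
python3 look.py w4 wrist 1.9
python3 - <<'E'
from h import *
p=np.load("p.npy"); D=down(p[2],p[3])
f=frame(p)[0].as_matrix()
g=W(p,[116,0,240-18.7]); pre=g+100*f[:,2]
print("grasp",g,"pre",pre)
rows(D,pre,5)
E
```

```text
[ 589.4 -117.9  333.7] 4.4 -0.027502214241763346 [-0.27  0.19  1.58  0.    1.38  1.37] [0.7 0.1 0.2]
[291. 268.]
[325. 250.]
[318. 253.]
[ 87. 384.]
[163. 489.]
[230. 143.]
grasp [436.26486616  18.21020834 219.12154034] pre [438.61721533  48.09650774 314.522146  ]
shift [ 0.53 -3.09  3.35] turn [-0.    -0.003  0.061]
shift [ 0.35 -3.12  3.35] turn [-0.    -0.003  0.061]
shift [ 0.18 -3.14  3.35] turn [-0.    -0.003  0.061]
shift [-0.01 -3.14  3.35] turn [-0.    -0.003  0.061]
shift [-0.19 -3.14  3.35] turn [-0.    -0.003  0.061]
```

View pics/w4.png

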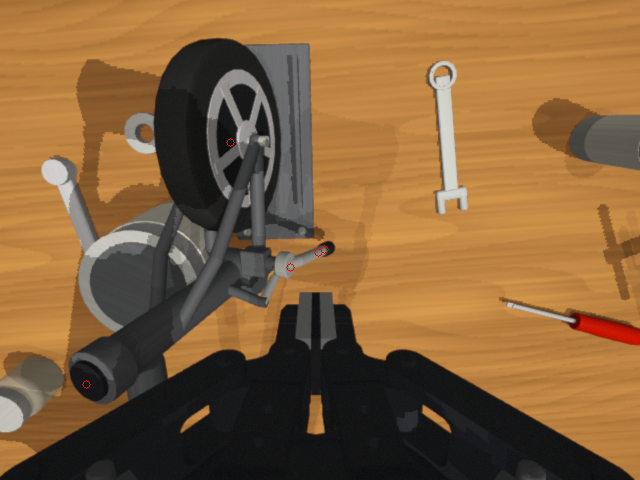

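The kickstand is fully down: foot at (327,248), against (325,250) predicted for a=1.9. Now the tube.

>>> carry_out(
  rows=[
    {"x": 0.3,"y": -3.1,"z": 3.4,"ax": 0,"ay": 0,"az": 0.061,"grip": -1},
    {"x": 0.3,"y": -3.1,"z": 3.4,"ax": 0,"ay": 0,"az": 0.061,"grip": -1},
    {"x": 0.1,"y": -3.1,"z": 3.4,"ax": 0,"ay": 0,"az": 0.061,"grip": 0},
    {"x": 0,"y": -3.1,"z": 3.3,"ax": 0,"ay": 0,"az": 0.061,"grip": 1},
    {"x": -0.2,"y": -3.1,"z": 3.3,"ax": 0,"ay": 0,"az": 0.061,"grip": 1},
  ],
)

```text
clock: 5.08
tool_pos: [440.2, 48.0, 321.2]
tool_rot: [0.706, -0.141, -0.689, 0.079]
force: [-0.0, 1.2, 0.2]
opening: 54.3
```

```bash
python3 look.py w5 wrist 1.9
python3 - <<'E'
from h import *
p=np.load("p.npy"); D=down(p[2],p[3])
rows(D,W(p,[116,0,240-18.7]),4)
E
```

```text
[440.2  48.  321.2] 5.075 54.34986735552338 [ 0.23 -0.08  1.92 -0.31  1.38  1.96] [-0.   1.2  0.2]
[387.  98.]
[373. 120.]
[374. 116.]
[306. 116.]
[312. 334.]
[306. -39.]
shift [ 2.64  0.06 -0.01] turn [-0.003 -0.007 -0.001]
shift [ 2.64  0.06 -0.03] turn [-0.003 -0.007 -0.001]
shift [ 2.64  0.06 -0.04] turn [-0.003 -0.007 -0.001]
shift [ 2.64  0.07 -0.06] turn [-0.003 -0.007 -0.001]
```

View pics/w5.png

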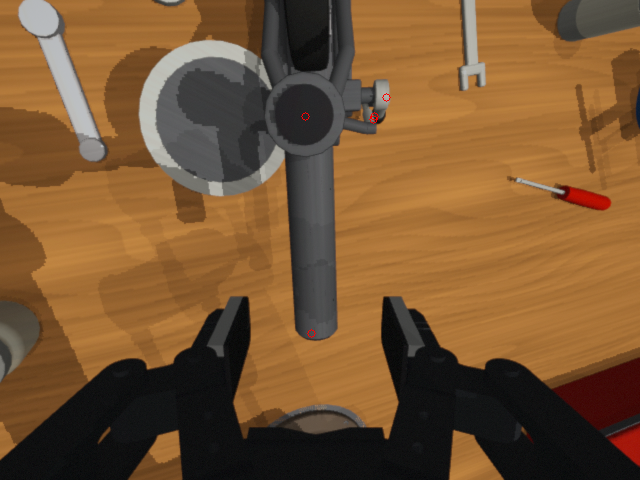

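Jaws straddle the tube: its axis runs (308,160) to (316,330) with the fingers centred at 315. Descend and close.

>>> carry_out(
  rows=[
    {"x": 2.6,"y": 0.05,"z": 0,"ax": 0,"ay": 0,"az": 0,"grip": 1},
    {"x": 2.6,"y": 0.05,"z": 0,"ax": 0,"ay": 0,"az": 0,"grip": 1},
    {"x": 2.6,"y": 0.05,"z": -0.1,"ax": 0,"ay": 0,"az": 0,"grip": 1},
    {"x": 2.6,"y": 0.05,"z": -0.1,"ax": 0,"ay": 0,"az": 0,"grip": 1},
  ],
)

```text
clock: 5.62
tool_pos: [440.4, 22.5, 220.8]
tool_rot: [0.708, -0.134, -0.688, 0.081]
force: [0.0, -0.2, 0.4]
opening: 85.1
```

>>> carry_out(
  rows=[
    {"x": 0,"y": 0,"z": 0,"ax": 0,"ay": 0,"az": 0,"grip": 0.0},
    {"x": 0,"y": 0,"z": 0,"ax": 0,"ay": 0,"az": 0,"grip": -0.2},
    {"x": 0,"y": 0,"z": 0,"ax": 0,"ay": 0,"az": 0,"grip": -0.4},
    {"x": 0,"y": 0,"z": 0,"ax": 0,"ay": 0,"az": 0,"grip": -1},
    {"x": 0,"y": 0,"z": 0,"ax": 0,"ay": 0,"az": 0,"grip": -1},
  ],
  force=60,
)

```text
clock: 6.25
tool_pos: [439.6, 18.7, 223.1]
tool_rot: [0.707, -0.137, -0.689, 0.085]
force: [1.2, -2.9, -7.4]
opening: 28.2
```

```bash
cat > tilt.py <<'E'
from h import *
import sys
# rigid rotation of the held tool with the frame, about the contact line, by d rad (positive = toward upright) in n rows
d,n=float(sys.argv[1]),int(sys.argv[2]); p=np.load("p.npy"); R0,p0,s=tool()
print(p0.round(1),s["opening"],s["force"].round(1),s["ft_torque"].round(2))
Rf=R.from_euler("Z",p[2]); ax=Rf.apply([1,0,0]); o=np.array([p[0],p[1],8.])
v=Rf.inv().apply(p0-o); print("grasp in heading axes",v.round(1),"tool lean",np.arctan2(*(-Rf.inv().apply(R0.apply([1,0,0])))[[1,2]]*[-1,1]) if 0 else Rf.inv().apply(R0.apply([-1,0,0])).round(3))
Q=R.from_rotvec(-ax*d/n); cur=(R0,p0)
for i in range(n):
    nx=(Q*cur[0],o+Q.apply(cur[1]-o)); rows(nx[0],nx[1],1,cur); cur=nx
E
python3 tilt.py 0.3 10
```

```text
[439.6  18.7 223.1] 28.176939201598117 [ 1.2 -2.9 -7.4] [ 0.11 -0.15  0.14]
grasp in heading axes [112.7 -67.1 215.1] tool lean [ 0.038 -0.308  0.951]
shift [ 0.02  0.68 -0.  ] turn [ 0.001 -0.    -0.03 ]
shift [ 0.02  0.68 -0.  ] turn [ 0.001 -0.    -0.03 ]
shift [ 0.02  0.68 -0.  ] turn [ 0.001 -0.    -0.03 ]
shift [ 0.02  0.68 -0.  ] turn [ 0.001 -0.    -0.03 ]
shift [ 0.02  0.68 -0.  ] turn [ 0.001 -0.    -0.03 ]
shift [ 0.02  0.68 -0.  ] turn [ 0.001 -0.    -0.03 ]
shift [ 0.02  0.68 -0.  ] turn [ 0.001 -0.    -0.03 ]
shift [ 0.02  0.68 -0.  ] turn [ 0.001 -0.    -0.03 ]
shift [ 0.02  0.68 -0.  ] turn [ 0.001 -0.    -0.03 ]
shift [ 0.02  0.68 -0.  ] turn [ 0.001 -0.    -0.03 ]
```

>>> carry_out(
  rows=[
    {"x": 0.02,"y": 0.68,"z": 0,"ax": 0,"ay": 0,"az": -0.03,"grip": -1},
    {"x": 0.02,"y": 0.68,"z": 0,"ax": 0,"ay": 0,"az": -0.03,"grip": -1},
    {"x": 0.02,"y": 0.68,"z": 0,"ax": 0,"ay": 0,"az": -0.03,"grip": -1},
    {"x": 0.02,"y": 0.68,"z": 0,"ax": 0,"ay": 0,"az": -0.03,"grip": -1},
    {"x": 0.02,"y": 0.68,"z": 0,"ax": 0,"ay": 0,"az": -0.03,"grip": -1},
  ],
)

```text
clock: 6.88
tool_pos: [438.0, -11.4, 231.1]
tool_rot: [0.717, -0.079, -0.692, 0.029]
force: [0.4, -2.2, -4.3]
opening: 28.1
```

```bash
python3 tilt.py 0.15 5 | head -3
```

```text
[438.  -11.4 231.1] 28.070323047405985 [ 0.4 -2.2 -4.3] [-0.   -0.03 -0.18]
grasp in heading axes [112.  -37.  223.1] tool lean [ 0.041 -0.152  0.988]
shift [0.   0.68 0.  ] turn [ 0.001  0.    -0.03 ]
```

>>> carry_out(
  rows=[
    {"x": 0,"y": 0.7,"z": 0,"ax": 0,"ay": 0,"az": -0.03,"grip": -1},
    {"x": 0,"y": 0.7,"z": 0,"ax": 0,"ay": 0,"az": -0.03,"grip": -1},
    {"x": 0,"y": 0.7,"z": 0,"ax": 0,"ay": 0,"az": -0.03,"grip": -1},
    {"x": 0,"y": 0.7,"z": 0,"ax": 0,"ay": 0,"az": -0.03,"grip": -1},
    {"x": 0,"y": 0.7,"z": 0,"ax": 0,"ay": 0,"az": -0.03,"grip": -1},
  ],
)

```text
clock: 7.5
tool_pos: [436.2, -45.5, 235.0]
tool_rot: [0.722, -0.024, -0.691, -0.026]
force: [0.0, -1.5, -3.8]
opening: 28.2
```

```bash
python3 tilt.py 0.02 2
python3 - <<'E'
from h import *
import cv2
a=r.read_camera("top")["color"][155:325,275:387,::-1]; b=r.read_camera("side")["color"][200:333,258:388,::-1]
a=cv2.resize(a,None,fx=3.5,fy=3.5,interpolation=cv2.INTER_CUBIC); b=cv2.resize(b,None,fx=3.1,fy=3.1,interpolation=cv2.INTER_CUBIC)
o=np.zeros((600,800,3),np.uint8); o[:a.shape[0],:a.shape[1]]=a; o[:b.shape[0],394:394+b.shape[1]]=b
cv2.imwrite("pics/c6.png",cv2.convertScaleAbs(o,alpha=1.5,beta=20))
E
```

```text
[436.2 -45.5 235. ] 28.190927972555308 [ 0.  -1.5 -3.8] [-0.21  0.02 -0.29]
grasp in heading axes [111.1  -2.8 227. ] tool lean [0.044 0.006 0.999]
shift [-0.    0.23  0.  ] turn [ 0.    0.   -0.01]
shift [-0.    0.23  0.  ] turn [ 0.    0.   -0.01]
```

View pics/c6.png

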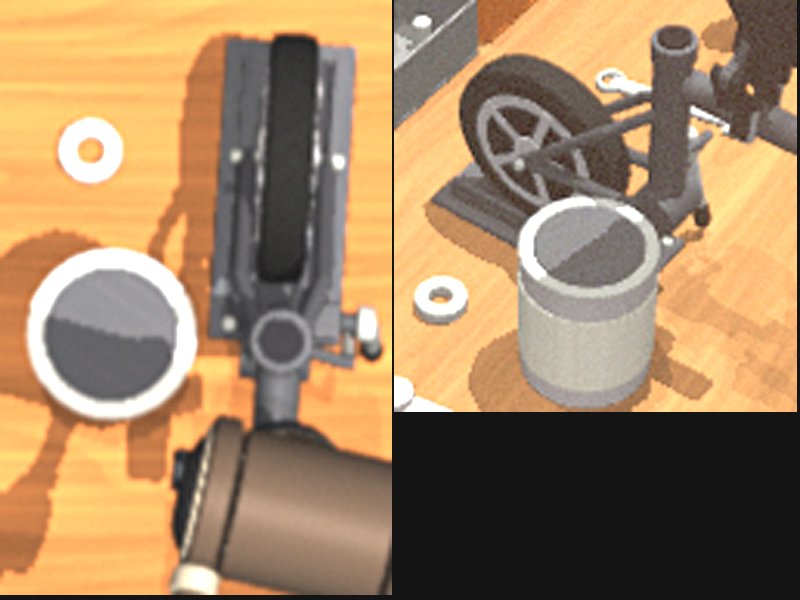

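Frame stands near upright, clear of the tin (unmoved at (112,333)), kickstand foot down at (372,348). Chock corners: (231,40), (353,46), (338,343), (210,337). I'll use them to check the lean.

Run:
```python
from h import *
c=r.read_camera("top"); M=R.from_quat(c["rotation"]).as_matrix()
def ray(u,v,z):
    q=[275+(u+.5)/3.5-.5,155+(v+.5)/3.5-.5,1]; d=M@(np.linalg.inv(c["mtx"])@q*[1,-1,-1]); return c["xyz"]+d*(z-c["xyz"][2])/d[2]
C=np.array([ray(*q,8) for q in ((231,40),(353,46),(338,343),(210,337))]); print(C.round(),np.linalg.norm(C[0]-C[1]),np.linalg.norm(C[1]-C[2]))
m=C.mean(0); f=(C[2]+C[3]-C[0]-C[1])/2; f/=np.linalg.norm(f); l=np.cross([0,0,1],f); print("centre",m,"yaw",np.arctan2(f[1],f[0])%6.283)
for n,q,h in (("seat",(281,339),285),("wheel top rear",(291,40),100),("wheel top mid",(288,155),172)):
    P=ray(*q,8+h); print(n,((P-m)@f).round(1),((P-m)@l).round(1),"lean",-np.arctan2((P-m)@l,h))
P,s=tool()[1:]; print("tcp lateral",(P-m)@l,P[2], s["force"],s["clock"])
p=np.load("p.npy");print(p,[proj(c,W([*p[:3],t],[35,0,285]))[0]*1 for t in (0,.02)],(281.5/3.5+274.5,339.5/3.5+154.5))
```

```text
[[ 747.  -25.    8.]
 [ 743. -118.    8.]
 [ 517. -108.    8.]
 [ 521.  -10.    8.]] 93.06898365997654 226.60886219405884
centre [632.05862809 -65.2258383    8.        ] yaw 3.0865202383144257
seat 118.9 -10.9 lean 0.038363163117916876
wheel top rear -98.7 -6.2 lean 0.061796026295748284
wheel top mid -8.3 -7.3 lean 0.04247695237501367
tcp lateral -8.562432543791868 234.98544564759948 [ 1.12130578 -0.67192747 -3.58237149] 7.65
[ 5.46701454e+02 -5.70303749e+01  3.06304464e+00  3.04469724e-01] [array([357.92985653, 252.51353981]), array([355.31093356, 252.2885564 ])] (354.92857142857144, 251.5)
```

```bash
cat > fit2.py <<'E'
from h import *
tc,sc=r.read_camera("top"),r.read_camera("side")
T=lambda u,v:(275+(u+.5)/3.5-.5,155+(v+.5)/3.5-.5); S=lambda u,v:(268+(u-392+.5)/3.4-.5,218+(v+.5)/3.4-.5)
S2=lambda u,v:(258+(u-394+.5)/3.1-.5,200+(v+.5)/3.1-.5)
A=[(tc,T(154,332),[35,0,285]),(tc,T(162,549),[175,0,240]),(tc,T(338,180),foot(0)),
 (sc,S(604,55),[35,0,285]),(sc,S(768,163),[177,0,240]),(sc,S(562,35),foot(0))]
B=[(tc,T(281,339),[35,0,285]),(tc,T(372,348),foot(1.9)),(tc,T(289,155),[-100,0,180]),(sc,S2(675,40),[35,0,285]),(sc,S2(703,216),foot(1.9))]
# chock corners: symmetric pairs -> midline (lateral only)
Cm=[((231,40),(353,46)),((210,337),(338,343))]
def res(q):
    p0=q[:4]; p1=[*q[:3],q[4]]; o=[]
    for L,p in((A,p0),(B,p1)):
        for c,uv,x in L:o.append(proj(c,W(p,x)+(q[5:8] if c is sc else 0))[0]-uv)
    d=R.from_euler("Z",q[2]).apply([1,0,0]); 
    for a,b in Cm:
        m=(np.array(T(*a))+T(*b))/2; 
        P=[np.array([q[0],q[1],8])+k*d for k in(-300,300)]; e=proj(tc,np.array(P)); t=e[1]-e[0]; t/=np.linalg.norm(t); o.append([np.cross(t,m-e[0]),0])
    return np.r_[np.ravel(o),np.array(q[5:8])/3]
f=least_squares(res,[547,-57,3.06,.3,.02,0,0,0],x_scale=[10,10,.1,.1,.1,3,3,3],loss="soft_l1")
J=np.linalg.inv(f.jac.T@f.jac); print(f.x.round(3),(np.sqrt(np.diag(J))).round(3)); print(res(f.x).round(1))
E
python3 fit2.py
```

```text
[ 5.47455e+02 -6.06820e+01  3.08300e+00  3.22000e-01  4.00000e-02
  7.96000e-01 -3.33000e-01 -5.08000e-01] [1.293 1.497 0.009 0.009 0.008 1.924 2.364 2.326]
[-0.2  0.1 -0.2  0.8  0.2 -3.5 -0.1 -0.8  3.1  1.3 -1.5 -1.  -0.3  0.4
  0.   0.7  0.3 -3.3 -0.2 -0.2  0.2  1.5  0.3  0.   0.   0.   0.3 -0.1
 -0.2]fit2.py:17: DeprecationWarning: Arrays of 2-dimensional vectors are deprecated. Use arrays of 3-dimensional vectors instead. (deprecated in NumPy 2.0)
  P=[np.array([q[0],q[1],8])+k*d for k in(-300,300)]; e=proj(tc,np.array(P)); t=e[1]-e[0]; t/=np.linalg.norm(t); o.append([np.cross(t,m-e[0]),0])
```

The joint fit of both states gives a remaining right lean of 0.040±0.008. The chock midline and the TCP arc agree. Tilt about 9 mm more.

>>> carry_out(
  rows=[
    {"x": 0,"y": 0.44,"z": 0,"ax": 0,"ay": 0,"az": -0.005,"grip": -1},
    {"x": 0,"y": 0.44,"z": 0,"ax": 0,"ay": 0,"az": -0.005,"grip": -1},
    {"x": 0,"y": 0,"z": 0,"ax": 0,"ay": 0,"az": 0,"grip": -1},
  ],
)

```text
clock: 8.12
tool_pos: [435.7, -53.1, 235.1]
tool_rot: [0.722, -0.02, -0.691, -0.029]
force: [0.2, -0.7, -3.6]
opening: 27.8
```

Run:
```python
from h import *
import cv2
print(tool()[1:])
a=r.read_camera("top")["color"][155:325,275:387,::-1]; b=r.read_camera("side")["color"][200:333,258:388,::-1]
a=cv2.resize(a,None,fx=3.5,fy=3.5,interpolation=cv2.INTER_CUBIC); b=cv2.resize(b,None,fx=3.1,fy=3.1,interpolation=cv2.INTER_CUBIC)
o=np.zeros((600,800,3),np.uint8); o[:a.shape[0],:a.shape[1]]=a; o[:b.shape[0],394:394+b.shape[1]]=b
cv2.imwrite("pics/c7.png",cv2.convertScaleAbs(o,alpha=1.5,beta=20))
```

```text
(array([435.74009573, -53.13701861, 235.13489672]), {'clock': 8.125, 'joint_pos': array([-0.23698754, -0.09531643,  2.07309543,  0.0249949 ,  1.12331268,
        1.39290857]), 'dq': array([ 0.00570068, -0.00065984,  0.00030863,  0.00428624, -0.00082427,
        0.000355  ]), 'joint_efforts': array([  0.53882651, -24.38292861, -28.64478171,   0.17879702,
        -0.19440271,  -0.3542118 ]), 'tool_pos': array([435.74009573, -53.13701861, 235.13489672]), 'tool_rot': array([ 0.72215641, -0.01962451, -0.69082319, -0.02946737]), 'force': array([ 0.23436243, -0.66674224, -3.55118487]), 'ft_torque': array([-0.10738893,  0.16676619, -0.3652101 ]), 'opening': 27.80750501758133})
```

View pics/c7.png

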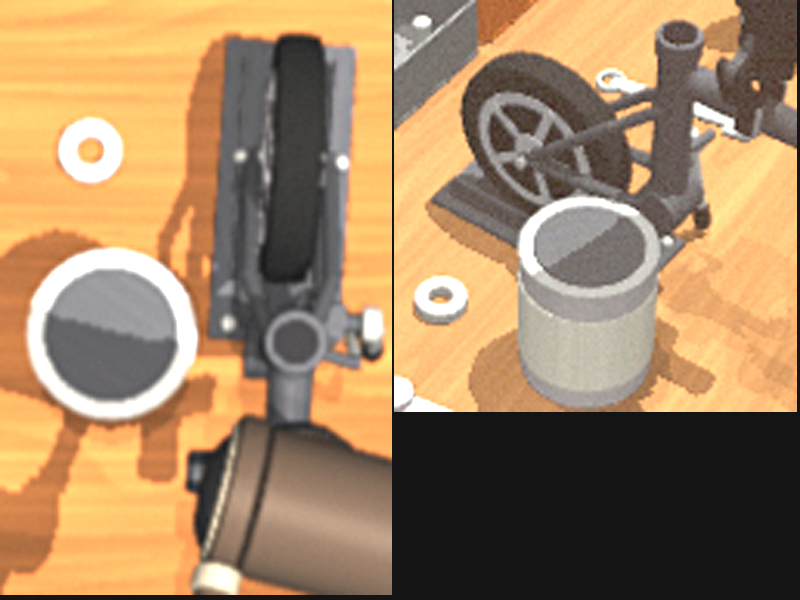

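Seat top is now at (294,340), tin unmoved. Refit with the new clicks: foot (374,346), wheel top (296,155), and in the side view seat (681,35), foot (703,215).

```bash
sed -i 's/T(281,339)/T(294.5,340)/;s/T(372,348)/T(374,346)/;s/T(289,155)/T(296,155)/;s/S2(675,40)/S2(681,35)/;s/S2(703,216)/S2(703,215)/' fit2.py; python3 -W ignore fit2.py
```

```text
[ 5.47662e+02 -6.12450e+01  3.08600e+00  3.25000e-01  1.40000e-02
  6.51000e-01 -4.48000e-01 -5.05000e-01] [1.318 1.557 0.009 0.009 0.009 1.931 2.387 2.335]
[-0.3  0.1 -0.   0.8  0.1 -3.7 -0.1 -0.7  3.3  1.3 -1.5 -1.1 -0.3  0.2
 -0.3  1.1  0.5 -3.2 -0.3 -0.3  0.3  2.1  0.3  0.   0.2  0.   0.2 -0.1
 -0.2]
```

>>> carry_out(
  rows=[
    {"x": 0,"y": 0.25,"z": 0,"ax": 0,"ay": 0,"az": 0,"grip": -1},
    {"x": 0,"y": 0,"z": 0,"ax": 0,"ay": 0,"az": 0,"grip": -1},
    {"x": 0,"y": 0,"z": 0,"ax": 0,"ay": 0,"az": 0,"grip": -1},
    {"x": 0,"y": 0,"z": 0,"ax": 0,"ay": 0,"az": 0,"grip": -1},
  ],
)

```text
clock: 8.82
tool_pos: [435.6, -55.4, 235.1]
tool_rot: [0.722, -0.019, -0.691, -0.029]
force: [0.5, -0.2, -2.4]
opening: 28.2
```

Run:
```python
from h import *
R0,p0,s=tool(); print(p0,s["opening"],s["force"],abs(s["dq"]).max())
print(r.hand_in())
```

```text
[435.63566023 -55.4389045  235.13503958] 28.226612197405228 [ 0.52767207 -0.23020409 -2.37174526] 0.0009122592702817766
the job is handed in; nothing more can be done
None
```

I flipped the kickstand down, then gripped the top tube, raised the frame to about upright, and handed the job in still holding it. It took about 9 s on the robot's clock.

- **Kickstand:** I pushed the leg down with the closed fingers at about 2.5 N until it snapped. The wrist picture put the foot within about 3 px of its fully-down position. It still looked down in the last pictures.
- **Upright:** Before the last 2.3 mm of movement, the fit to the pictures gave a lean of 0.014 ± 0.009 rad to the right. That movement should leave about 0.005 rad. I took no picture after it, so that figure is calculated.
- **Hold:** The jaws were open 28 mm on the 30 mm tube with the grip set to 60 N. The arm was still at hand-in, with about 2.5 N at the wrist.
- **Tin and other things:** The last pictures showed the frame clear of the tin, with the tin where it started. The bearing ring had not moved, and I saw no change in the wrench. I did not check the hammer, jar, spray can, screwdriver or crank arm at the end, though the arm kept clear of them.

**Disagreements:**
- My first fit put the frame's tipping line several mm off, so an early check read nearly upright when the lean was about 0.04 rad. I corrected it using the chock edges and the gripper's arc.
- A few clicked points in the fit still miss by up to 3.7 px.
- The first two move calls were refused for missing keys and did not move the arm.

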